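# Turn the rover wheel valve-up for the pump

### The job

The rover's wheel on the axle stand is about to be pumped up. Push it round gently by its spokes with a fingertip, one spoke after the next, until the valve is at the very bottom of the wheel and its stem points straight up at the hub; then take the hand away and leave the wheel at rest. Grip nothing, keep your fingers off the tyre and the valve, do not set the wheel spinning, and leave the stand and the other things on the bench where they are.

Things in the scene. Friction and masses are not known exactly. Their poses are not given: they have to be found in the camera images.
- wheel (a joint): turn of the wheel on its axle, rad. 0 or any full turn = valve at the very bottom, stem straight up. It grows clockwise as seen from the near side: at 1.57 the valve is at the left (the stand's +y), at 3.14 at the top. Turns endlessly both ways; starts between 1.8 and 4.5. The hub drags at 0.25 N m (5 N at 50 mm from the axle), so the wheel stays where it is left and hardly coasts.
- wheel_axle (a point): wheel centre, in its mid-plane, 172 mm above the bench; turns with the wheel: x along the axle away from the near side, z the way the stem points. The wheel stands upright, 309 mm diameter. Rim 26 mm wide (along the axle), 211 mm inside diameter. Hub 51 mm diameter, 72 mm long; axle, nuts and clamp plates (40 wide, 38 high) reach 80 mm either side of the mid-plane.
- spokes: five straight cast spokes 72 degrees apart, open windows between; origin and axes as wheel_axle. They run from 25 to 106 mm from the axle; each is 17 mm wide and 32 mm thick (along the axle, centred on the mid-plane) at the hub, narrowing to 15 and 22 mm at the rim. One points along +z, away from the valve: it stands straight up when the wheel is right.
- tyre: the black tyre, 37 mm wide (along the axle), 309 mm outside and 236 mm inside diameter; origin and axes as wheel_axle
- valve: brass valve stem, 8 mm diameter, with a black cap of 12 mm diameter; origin at the wheel's centre, axes as wheel_axle. It stands inside the rim opposite the +z spoke, midway between two spokes, and points at the hub: from 105 to 70 mm from the axle.
- valve_cap (a point): the free end of the valve cap, 70 mm from the axle
- stand: grey steel axle stand, 5-6 kg, loose; origin on the bench under the wheel's centre, x along the axle away from the near side (the face that looks to the robot and its right), y left seen from there, z up. Either side of the wheel two 15 mm tubes run from the axle (56 mm from the mid-plane) down and out to foot rails (230 by 34, 18 mm high) at y = +150 and -150 mm. All above the axle is open.
- pump: black hand pump lying on the bench, 280 mm long, 28 mm thick (head 50 mm high), with a T handle 90 mm wide; origin under its middle; behind the wheel, on its far side
- solder_spool: spool of solder standing on the bench, 62 mm diameter, 48 mm high, origin at its underside; before the wheel's near side, to the left
- tip_cleaner: round steel tin with brass wool, 80 mm diameter, 56 mm high, origin at its underside; before the wheel's near side, to the right
- parts_box: brown carton, 90 by 150 by 53 mm high, origin at its underside; left of the stand as the robot sees it

How it is judged:
By the outcome, as a careful person would: the job done as asked, in the order asked, and still so for the second after the job is handed in, with the robot touching nothing.
It also fails if it takes over 54 s, if anything falls off the work surface, if the arm or the gripper's body presses on something with over 40 N, if the wrist force passes 120 N, or if a joint passes its speed limit or range.

### The arm

A 6-joint arm with a two-finger parallel gripper is mounted at the origin on the work surface. World frame = base frame: x ahead of the robot, y to its left, z up, the work surface at z = 0. Lengths are in m, angles in rad, forces in N, time in s.
With the tool pointing down it reaches from about 0.3 to 0.875 m from the base axis. Payload 6.4 kg.
Tool frame: the origin (TCP) lies midway between the tips of the shut fingers; the grasp point (between the pads) lies 19 mm behind it; z points along the fingers, y is the line along which they close (so a half turn about z gives the same grasp; the last joint's range is limited). The gripper opens to 85 mm and grips with 20 to 120 N. Pads are 22 mm wide; open, the fingers measure 114 mm over their backs; the gripper's body (76 mm by 85 mm) begins 54 mm behind the grasp point. The pads swing forward as they close: fully open they stand 13 mm farther back than shut.
Start: joints at [-1.518, 0.181, 1.607, -0, 1.354, -0.206], TCP at [0.147, -0.556, 0.21] pointing down, gripper open.
Joint ranges: [-2.99, 2.99], [-0.89, 2.07], [0.3, 2.58], [-1.14, 4.28], [0, 2.63], [-3.12, 3.12]. Speed limits (rad/s): [2.57, 2.57, 3.01, 3.14, 3.14, 3.14].

### API

Orientations are given as a unit quaternion [w, x, y, z].
In Python, from bench import ctrl gives the robot as it stands. The module is installed in compiled form; this text tells all that it offers.
- The arm moves only by the tool move_arm, never from a script. Its argument "plan" is one flat list of numbers, 6 for each row, row after row: the shift along the world's x, y, z in units of 50 mm (1.0 is 50 mm), then the turn, a rotation vector about the world's x, y, z in rad. A call has 1 to 10 rows; each row is the pose to reach, as a shift and turn from the pose commanded when the call began; what a row does not reach only later rows make up. A row lasts 1/8 s, in which the tool goes at most 62.5 mm and 10.7 degrees, less where a joint would pass 70% of its speed; a pose out of reach is approached as far as the arm can. A call with a gripper value outside its range is refused whole. "grip" is the finger opening in mm, from 0 to 85.4, set as the call begins (left out, the last holds). The fingers move at their own pace and stop on an object; the grip force is fixed at half the most. Time passes only in rows, so rows that repeat a pose let the fingers close. It gives the time, the measured TCP pose, the force, the opening and the grip force at its end, in the units of the state.
- ctrl.get_obs(): the state, without advancing time (a new reading comes with each control period).
- ctrl.camera(name): name is "scene" or "top"; returns a dict with "pixels" (420x560x3 uint8, red, green, blue), "fx", "fy", "cx", "cy" (pixels), "origin" and "attitude" of the camera in the world. Camera axes: x right, y down, z forward; pixel columns grow to the right and rows downward; lengths in m; the calibration is good to about 2 mm. A picture is of the moment at which its call begins. There is no depth.
- ctrl.hand_in(): hands the job in; it is judged then, once.
The state is a dict: "time_s": time; "q": joint angles; "dq": joint speeds; "joint_efforts": joint torques, N m; "eef_pos": TCP position; "eef_rot": TCP orientation; "wrist_force": force on the tool from outside, world axes, zero at the start; "torque": the same for the moment, N m; "opening": opening from 0.0 (shut) to 1.0 (fully open); "grasp_force": force on a finger pad.
Only numpy, scipy, OpenCV 4.12 (cv2) and the standard library are available. Lean on these libraries where they do the work, as an engineer would, in place of code of your own. Each camera call takes 0.05 s, during which the arm holds its last target. There are 200 camera calls.

## Working session

There is one attempt and no reset: what is moved stays moved. The work goes in short steps, Python scripts to look and compute and a tool call to move; the robot and the scene stay as the last step left them, time stands still between calls to the robot, and variables do not carry over. Pictures are saved under pics/ and viewed, at most 10 in all, crops included, and the job is handed in when it is done.

Besides the shell and the picture viewer there is one more tool, called as name(argument=value, ...), one argument or row to a line, values as JSON. move_arm: Moves the arm, as the interface text tells. Its arguments: {"type":"object","properties":{"plan":{"type":"array"},"grip":{"type":"number"}},"required":["plan"]}

```bash
mkdir -p pics; python3 - <<'E'
from bench import ctrl
import cv2,pickle
o=ctrl.get_obs();print(o['time_s'],o['eef_pos'],o['eef_rot'],o['opening'])
for n in('scene','top'):
    c=ctrl.camera(n);pickle.dump(c,open(n+'.pkl','wb'))
    cv2.imwrite(f'pics/{n}0.png',c['pixels'][:,:,::-1])
    print(n,c['fx'],c['fy'],c['cx'],c['cy'],c['origin'],c['attitude'])
E
```

```text
0.0 [ 0.14714393 -0.5552489   0.209306  ] [-8.61970294e-04  9.91640371e-01  1.29029555e-01  7.86308355e-05] 1.0003771645574866
scene 426.7279623552981 426.7279623552981 279.1622811823535 211.33096146776134 [1.09055983 0.35009398 1.13110577] [-0.13313918  0.46707417  0.84275814 -0.23210859]
top 379.5056615181023 379.5056615181023 276.79864587391523 212.41047683276275 [0.40298703 0.06974143 1.1058104 ] [ 0.05169437 -0.69770026  0.71039701 -0.076669  ]
```

View pics/scene0.png

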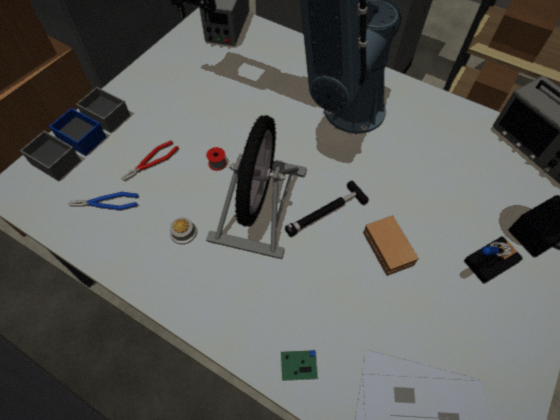

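View pics/top0.png

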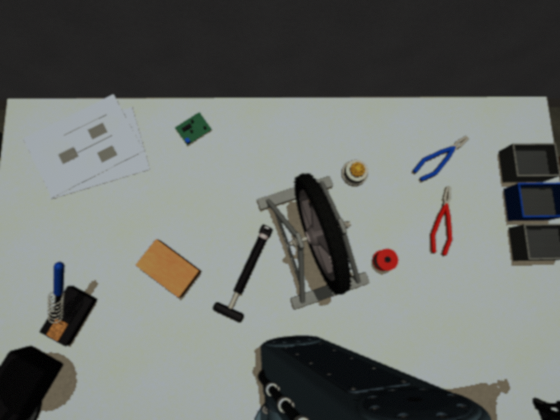

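The top view shows the wheel at about (322,240), with its plane running from (305,180) to (343,290), and the spool and tin to its right. The scene view shows the wheel almost edge-on at (257,170). I'll zoom in on both.

```bash
cat > h.py <<'E'
import numpy as np,pickle,cv2
from scipy.spatial.transform import Rotation as R
def cam(c):
    w,x,y,z=c['attitude'];return R.from_quat([x,y,z,w]).as_matrix(),np.array(c['origin'])
def proj(c,P):
    M,o=cam(c);p=(np.atleast_2d(P)-o)@M
    return np.c_[c['fx']*p[:,0]/p[:,2]+c['cx'],c['fy']*p[:,1]/p[:,2]+c['cy']]
def onz(c,uv,z):
    M,o=cam(c);d=np.c_[(np.array(uv,float)-[c['cx'],c['cy']])/[c['fx'],c['fy']],np.ones(len(uv))]@M.T
    return o+d*((z-o[2])/d[:,2])[:,None]
E
python3 - <<'E'
from h import *
t=pickle.load(open('top.pkl','rb'));s=pickle.load(open('scene.pkl','rb'))
a=cv2.resize(t['pixels'][165:315,245:395,::-1],(600,600),interpolation=cv2.INTER_CUBIC)
b=cv2.resize(s['pixels'][105:265,200:320,::-1],(450,600),interpolation=cv2.INTER_CUBIC)[:, :]
a=cv2.resize(a,(430,430)); 
a=cv2.resize(t['pixels'][165:315,245:395,::-1],(450,450),interpolation=cv2.INTER_CUBIC)
b=cv2.resize(s['pixels'][105:265,200:320,::-1],(345,460),interpolation=cv2.INTER_CUBIC)
im=np.zeros((460,800,3),np.uint8);im[:450,:450]=a;im[:,452:797]=b
im=np.clip(im*1.6,0,255).astype(np.uint8)
cv2.imwrite('pics/z1.png',im)
# rail ends top: near-robot rail & far rail corners (rough)
print(onz(t,[(292,303),(368,278),(260,203),(352,225)],.018).round(3))
print(onz(s,[(208,238),(283,253),(306,170)],.018).round(3))
E
```

```text
[[ 0.344 -0.008  0.018]
 [ 0.409 -0.227  0.018]
 [ 0.631  0.078  0.018]
 [ 0.562 -0.19   0.018]]
[[ 0.706 -0.125  0.018]
 [ 0.63   0.087  0.018]
 [ 0.339 -0.006  0.018]]
```

View pics/z1.png

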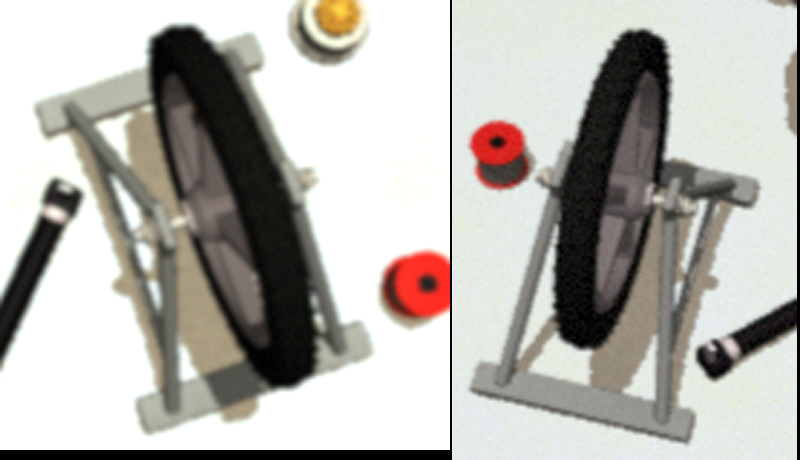

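```bash
cat >> h.py <<'E'
def stand(p):  # x,y,yaw -> origin, axes(cols)
    return np.array([p[0],p[1],0]),R.from_euler('z',p[2]).as_matrix()
def rect(c,p,off,n=380,sc=1.55):
    o,A=stand(p);g=(np.arange(n)-n/2)/sc/1000
    # seen from far side: right = +y stand, so mirror to near-side view: right=-y
    Y,Z=np.meshgrid(-g,-g);P=np.stack([np.full_like(Y,off),Y,Z+.172],-1).reshape(-1,3)@A.T+o
    uv=proj(c,P).reshape(n,n,2).astype(np.float32)
    return cv2.remap(c['pixels'][:,:,::-1].copy(),uv[...,0],uv[...,1],cv2.INTER_CUBIC)
E
python3 - <<'E'
from h import *
from scipy.optimize import least_squares
t=pickle.load(open('top.pkl','rb'));s=pickle.load(open('scene.pkl','rb'))
# (stand x,y,z) corner -> pixel
ct=[((.115,-.167,.018),(37,103)),((.115,-.133,.018),(45,130)),((-.115,-.167,.018),(257,35)),((-.115,-.133,.018),(264,65)),
    ((.115,.133,.018),(138,403)),((.115,.167,.018),(147,432)),((-.115,.167,.018),(371,350)),((-.115,.133,.018),(362,322))]
cs=[((-.115,-.167,.018),(472,390)),((.115,-.167,.018),(688,438)),((.115,.133,.018),(757,180)),((-.115,-.133,.018),(478,365)),((.115,-.133,.018),(694,410))]
pt=np.array([b for a,b in ct])/3+[245,165]
ps=(np.array([b for a,b in cs])-[452,0])/2.875+[200,105]
def f(p):
    o,A=stand(p)
    return np.r_[(proj(t,np.array([a for a,b in ct])@A.T+o)-pt).ravel(),(proj(s,np.array([a for a,b in cs])@A.T+o)-ps).ravel()]
r=least_squares(f,[.5,-.07,1.86],loss='soft_l1');print(r.x.round(4),f(r.x).round(1))
np.save('p.npy',r.x)
im=np.hstack([rect(t,r.x,.014),rect(s,r.x,.014)])
im=np.clip(im*2.0,0,255).astype(np.uint8)
for k in(190,570):
    cv2.circle(im,(k,190),int(105.5*1.55),(0,255,0),1);cv2.circle(im,(k,190),int(25.5*1.55),(0,255,0),1)
cv2.imwrite('pics/r1.png',im)
E
```

```text
[ 0.5189 -0.0708  1.8807] [-1.5 -0.1 -0.5  1.7 -1.6 -1.4  0.  -0.9 -1.3 -1.  -0.3  1.2  1.2  1.3
 -0.2 -0.9 -1.7 -1.5 -0.5 -0.4 -2.   6.8  0.  -2.7  0.2 -1. ]
```

View pics/r1.png

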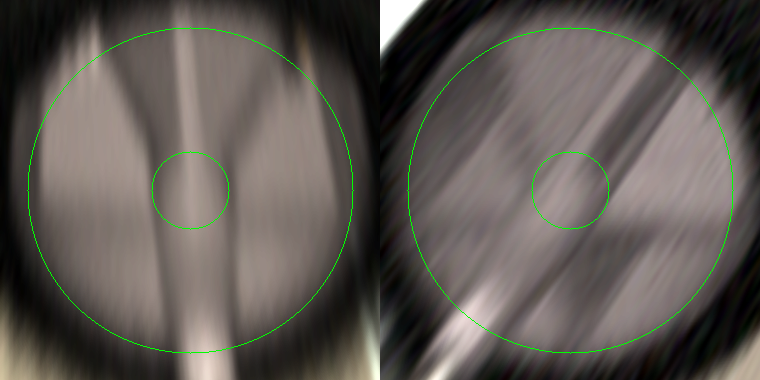

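The near-side rectified view (left) hints at brass at (305,45), up and to the right, and at a spoke pointing roughly up. I'll locate the brass by colour and check it with a model overlay.

```bash
cat >> h.py <<'E'
def onplane(c,uv,p,off):
    o,A=stand(p);M,co=cam(c);d=np.c_[(np.array(uv,float)-[c['cx'],c['cy']])/[c['fx'],c['fy']],np.ones(len(uv))]@M.T
    d=d@A;q=(co-o)@A;P=q+d*((off-q[0])/d[:,0])[:,None]
    return P-[0,0,.172]
def wp(p,th,pts): # wheel-frame pts -> world. valve dir at th: -z rotated; th grows clockwise from near side; at 1.57 valve +y
    o,A=stand(p);M=R.from_euler('x',-th).as_matrix()
    v=np.array([[0,0,-1.]])@M.T
    if th>0 and th<3 and v[0,1]<0: M=M.T
    return (np.atleast_2d(pts)@M.T+[0,0,.172])@A.T+o
def overlay(c,p,th,img,f):
    for k in range(5):
        a=k*2*np.pi/5;d=np.array([0,np.sin(a),np.cos(a)]);n=np.array([0,np.cos(a),-np.sin(a)])
        for sx in(1,-1):
            for sn in(1,-1):
                q=f(proj(c,wp(p,th,[d*.026+n*sn*.0085+[sx*.016,0,0],d*.105+n*sn*.0075+[sx*.011,0,0]])))
                cv2.line(img,*[tuple(int(v) for v in x) for x in q],(0,255,0) if sx>0 else (255,128,0),1)
    q=f(proj(c,wp(p,th,[[0,0,-.105],[0,0,-.07]])));cv2.line(img,*[tuple(int(v) for v in x) for x in q],(0,0,255),1)
E
python3 - <<'E'
from h import *
p=np.load('p.npy')
print(wp([0,0,0],1.57,[0,0,-.1]),wp([0,0,0],3.9,[0,0,-.1]))
t=pickle.load(open('top.pkl','rb'));s=pickle.load(open('scene.pkl','rb'))
for c,n,b in((t,'t',(165,315,245,365)),(s,'s',(110,240,225,285))):
    im=c['pixels'].astype(int);m=im[...,0]-im[...,2]
    lum=im.sum(2)
    L=[]
    for v in range(b[0],b[1]):
        for u in range(b[2],b[3]):
            q=onplane(c,[(u,v)],p,0)[0]
            r=np.hypot(q[1],q[2])
            if .04<r<.118 and lum[v,u]<330: L.append((m[v,u],u,v,*im[v,u],*(q[1:]*1000).round()))
    L.sort(reverse=True)
    for l in L[:12]:print(n,*[int(x) for x in l],'th',round(np.arctan2(l[6],-l[7])%(2*np.pi),2))
E
```

```text
[[0.         0.09999997 0.17192037]] [[0.         0.06877662 0.24459323]]
t 15 308 201 60 51 45 -87 3 th 4.68
t 15 308 200 56 48 41 -89 8 th 4.62
t 14 309 200 35 29 21 -86 21 th 4.47
t 13 309 201 40 34 27 -84 16 th 4.52
t 12 330 261 81 73 69 72 5 th 1.64
t 12 329 265 79 71 67 80 -28 th 1.23
t 12 329 261 83 75 71 71 -8 th 1.46
t 12 329 259 79 71 67 66 1 th 1.59
t 12 329 258 84 77 72 64 6 th 1.66
t 12 329 257 90 83 78 62 10 th 1.73
t 12 328 264 79 71 67 77 -37 th 1.12
t 12 328 257 86 79 74 61 -2 th 1.54
s 9 263 171 82 75 73 60 -79 th 0.65
s 9 263 170 83 75 74 61 -74 th 0.69
s 9 262 170 82 74 73 51 -61 th 0.7
s 9 260 154 66 59 57 39 28 th 2.19
s 9 260 152 66 60 57 40 36 th 2.3
s 9 257 186 82 74 73 -5 -67 th 6.21
s 9 257 185 82 74 73 -4 -62 th 6.22
s 9 256 187 83 75 74 -15 -58 th 6.03
s 9 253 193 78 71 69 -44 -46 th 5.52
s 9 253 191 79 72 70 -43 -38 th 5.44
s 9 253 190 80 73 71 -42 -34 th 5.39
s 8 266 155 69 62 61 97 -47 th 1.12
```

```bash
python3 - <<'E'
s=open('h.py').read()
a=s.index("M=R.from_euler('x',-th)");b=s.index("    return (np.atleast_2d(pts)@M.T")
s=s[:a]+"M=R.from_euler('x',th).as_matrix()\n"+s[b:]
s=s.replace("wheel-frame pts","wheel pts")
open('h.py','w').write(s)
E
cat >> h.py <<'E'
def crop(c,u0,u1,v0,v1,k,g=1.8):
    im=cv2.resize(c['pixels'][v0:v1,u0:u1,::-1],None,fx=k,fy=k,interpolation=cv2.INTER_CUBIC)
    return np.clip(im*g,0,255).astype(np.uint8),lambda q:(q-[u0,v0]+.5)*k
E
python3 - <<'E'
from h import *
p=np.load('p.npy')
t=pickle.load(open('top.pkl','rb'));s=pickle.load(open('scene.pkl','rb'))
T=[]
for th in(None,4.2,4.5):
    a,f=crop(t,283,349,175,295,4.2,2.2)
    if th:overlay(t,p,th,a,f)
    b,g=crop(s,232,286,112,226,2.3,2.2)
    T.append(a)
im=np.hstack(T)
cv2.imwrite('pics/o1.png',im);print(im.shape)
E
```

```text
(504, 831, 3)
```

View pics/o1.png

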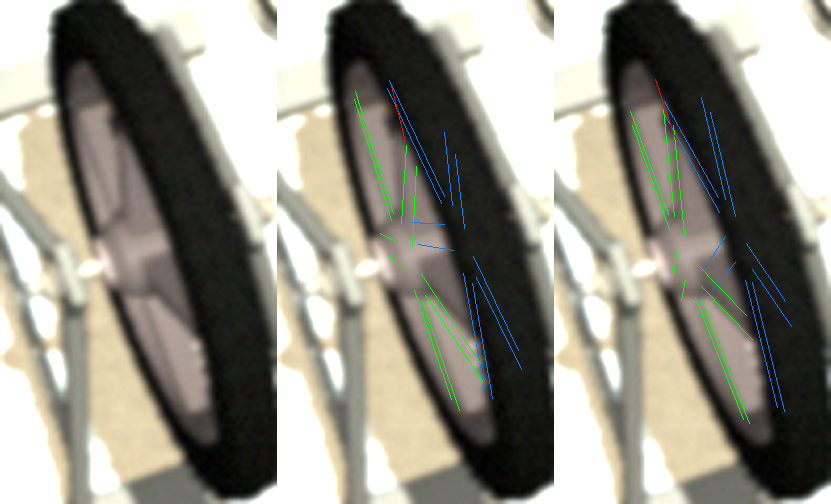

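The valve shows at (113,112) in the first panel, on the wheel's right-hand side as seen from the near side, so the angle is about 4.3–4.5. The arm goes over to the near side first, with the fingers shut and the tool tilting over. I'll refine the angle after that.

move_arm(
  plan=[0.8,0.5,0.8,0.1,0.03,0,1.6,1,1.6,0.24,0.08,0,2.4,1.5,2.3,0.38,0.12,0,3.2,2,2.3,0.5,0.16,0,4,2.5,2.3,0.5,0.16,0,4.0,2.5,2.3,0.5,0.16,0],
  grip=0,
)

```text
time_s: 0.85
eef_pos: [0.3496, -0.4289, 0.324]
eef_rot: [-0.256, 0.957, 0.127, -0.047]
wrist_force: [-0.8, 0.3, 0.4]
opening: -0.003
grasp_force: 0.0
```

```bash
cat > fit.py <<'E'
from h import *
from scipy.optimize import minimize
t=pickle.load(open('top.pkl','rb'));s=pickle.load(open('scene.pkl','rb'))
a=np.linspace(0,2*np.pi,120)
def ring(r,x):return np.c_[np.full_like(a,x),r*np.sin(a),r*np.cos(a)]
T=np.vstack([ring(.1545,.011),ring(.1545,-.011),ring(.146,.0185),ring(.146,-.0185)])
obs=[]
for c,(u0,u1,v0,v1),seed in((t,(285,360,168,300),(312,200)),(s,(230,282,110,230),(262,125))):
    m=np.zeros((420,560),np.uint8);m[v0:v1,u0:u1]=(c['pixels'].max(2)[v0:v1,u0:u1]<34)
    n,l,st,_=cv2.connectedComponentsWithStats(m);k=1+np.argmax(st[1:,4])
    h=cv2.convexHull(np.argwhere(l==k)[:,::-1].astype(np.int32));obs.append((c,h[:,0].astype(np.float32)))
    print(st[k])
K=8
def area(h,c0):
    z=np.zeros((150*K,100*K),np.uint8);cv2.fillConvexPoly(z,((h-c0+.5)*K).astype(np.int32),1);return z
O=[(c,h.min(0)-8,area(h,h.min(0)-8)) for c,h in obs]
def f(p):
    e=0
    for c,c0,z in O:
        h=cv2.convexHull(proj(c,wp(p,0,T)).astype(np.float32))[:,0]
        y=area(h,c0);e+=1-(y&z).sum()/(y|z).sum()
    return e
p=np.load('p.npy');print(f(p))
r=minimize(f,p,method='Nelder-Mead',options=dict(initial_simplex=p+np.array([[0,0,0],[.006,0,0],[0,.006,0],[0,0,.03]])))
print(r.x.round(4),r.fun);np.save('p2.npy',r.x)
print('valve px ->',[ (onplane(t,[(u,v)],r.x,0)[0]*1000).round() for u,v in((308.5,200.5),(309,202))])
E
python3 fit.py; python3 -c "
from bench import ctrl
o=ctrl.get_obs();print(o['q'],o['eef_pos'])"
```

```text
[ 296  175   55  119 2435]
[ 236  116   39  110 1876]
0.19997303063294414
[ 0.5201 -0.0701  1.9027] 0.18431611359002542
valve px -> [array([  0., -83.,  24.]), array([  0., -79.,  23.])]
[-1.13901268  0.45337754  1.12516172  0.06836588  2.08629464  0.18600081] [ 0.34959732 -0.42893011  0.32403039]
```

move_arm(
  plan=[0.8,0.8,0,0.1,0.04,0,1.6,1.6,0,0.22,0.08,0,2.3,2.4,0,0.34,0.12,0,3.0,3.2,0,0.45,0.16,0,3.7,3.9,0,0.49,0.18,0,3.7,3.9,0,0.49,0.18,0,3.7,3.9,0,0.49,0.18,0],
)

```text
time_s: 1.72
eef_pos: [0.5316, -0.2366, 0.3251]
eef_rot: [-0.489, 0.859, 0.109, -0.1]
wrist_force: [-0.0, -0.4, 0.9]
opening: -0.004
grasp_force: 0.0
```

```bash
cat >> h.py <<'E'
def tcp(o,p):
    O,A=stand(p);w,x,y,z=o['eef_rot'];M=A.T@R.from_quat([x,y,z,w]).as_matrix()
    q=(np.array(o['eef_pos'])-O)@A*1000
    return q.round(1),M.round(2)
E
python3 - <<'E'
from h import *
from bench import ctrl
o=ctrl.get_obs();p=np.load('p2.npy');print(o['time_s'],np.round(o['q'],2),o['eef_pos']);print(*tcp(o,p),sep='\n')
t=ctrl.camera('top');s=ctrl.camera('scene');pickle.dump(t,open('t2.pkl','wb'));pickle.dump(s,open('s2.pkl','wb'))
T=[]
for th in(None,4.43):
    a,f=crop(t,270,400,165,300,3.0,2.0)
    if th:overlay(t,p,th,a,f)
    T.append(a)
b,g=crop(s,215,295,105,240,3.0,1.6);overlay(s,p,th,b,g)
im=np.hstack(T)[:, :780]
cv2.imwrite('pics/o2.png',im)
E
```

```text
1.725 [-0.83  0.75  0.92  0.54  2.4   0.7 ] [ 0.5316268  -0.23655986  0.32509408]
[-161.1   43.4  325.1]
[[-0.04 -0.5   0.87]
 [-1.    0.08 -0.  ]
 [-0.07 -0.86 -0.5 ]]
```

View pics/o2.png

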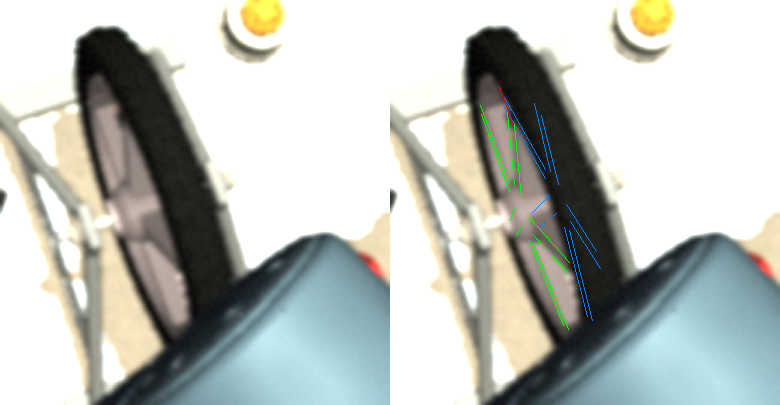

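The overlay at 4.43 fits the visible spoke from (97,110) to (120,190), and the tool sits clear on the near side. Next I go to the window left of the upper-left spoke and stop just outside the wheel.

move_arm(
  plan=[-0.35,0.3,-1.2,0,0,0,-0.7,0.6,-2.4,0,0,0,-0.7,0.6,-2.46,0,0,0,-0.95,1.3,-2.46,0,0,0,-1.1,1.75,-2.46,0,0,0,-1.1,1.75,-2.46,0,0,0,-1.1,1.75,-2.46,0,0,0],
)

```text
time_s: 2.7
eef_pos: [0.4782, -0.1502, 0.2038]
eef_rot: [-0.488, 0.86, 0.109, -0.099]
wrist_force: [0.3, 0.3, 0.4]
opening: 0.001
grasp_force: 0.0
```

```bash
cat > st.py <<'E'
from h import *
from bench import ctrl
o=ctrl.get_obs();p=np.load('p2.npy');q,M=tcp(o,p)
print(o['time_s'],np.round(o['q'],2),'stand',q-[0,0,172],'z',M[:,2],'x',M[:,0],'F stand',(np.array(o['wrist_force'])@stand(p)[1]).round(1))
E
python3 st.py
```

```text
2.7 [-0.81  0.66  1.33  0.44  2.11  0.54] stand [-62.1  65.7  31.8] z [ 0.86 -0.01 -0.5 ] x [-0.04 -1.   -0.06] F stand [ 0.2 -0.4  0.4]
```

move_arm(
  plan=[-0.1,0.3,0,0,0,0,-0.2,0.6,0,0,0,0,-0.31,0.9,0,0,0,0,-0.43,1.25,0,0,0,0,-0.43,1.25,0,0,0,0,-0.43,1.25,0,0,0,0],
)

```text
time_s: 3.45
eef_pos: [0.4564, -0.0872, 0.2025]
eef_rot: [-0.489, 0.86, 0.109, -0.099]
wrist_force: [-0.5, 0.1, 0.2]
opening: 0.003
grasp_force: 0.0
```

```bash
python3 st.py
```

```text
3.45 [-0.77  0.56  1.49  0.46  2.04  0.55] stand [ 4.6 65.9 30.5] z [ 0.87 -0.   -0.5 ] x [-0.04 -1.   -0.06] F stand [0.3 0.4 0.2]
```

move_arm(
  plan=[0.08,0.03,0.05,0,0,0,0.15,0.05,0.11,0,0,0,0.23,0.08,0.19,0,0,0,0.28,0.1,0.26,0,0,0,0.36,0.12,0.33,0,0,0,0.42,0.14,0.39,0,0,0,0.47,0.16,0.43,0,0,0,0.47,0.16,0.43,0,0,0],
)

```text
time_s: 4.45
eef_pos: [0.4795, -0.0778, 0.224]
eef_rot: [-0.49, 0.859, 0.109, -0.1]
wrist_force: [1.2, -3.1, -2.1]
opening: 0.0
grasp_force: 1.5
```

```bash
python3 st.py
```

```text
4.45 [-0.73  0.56  1.44  0.51  2.07  0.61] stand [ 5.9 40.9 52. ] z [ 0.87 -0.   -0.5 ] x [-0.04 -1.   -0.06] F stand [-3.3 -0.1 -2.1]
```

```bash
cat > look.py <<'E'
import sys
from h import *
from bench import ctrl
p=np.load('p2.npy');n=sys.argv[1];th=float(sys.argv[2])
t=ctrl.camera('top');s=ctrl.camera('scene');pickle.dump((t,s),open(n+'.pkl','wb'))
T=[]
for k in(0,1):
    a,f=crop(t,285,350,172,300,4,2.0)
    if k:overlay(t,p,th,a,f)
    b,g=crop(s,236,282,112,240,4,1.8)
    if k:overlay(s,p,th,b,g)
    T+=[a,b[:a.shape[0]]]
im=np.hstack([T[0],T[2],T[3][:, :]])[:600,:800]
cv2.imwrite(f'pics/{n}.png',im)
E
python3 look.py l1 4.75
```

```text
(no output)
```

View pics/l1.png

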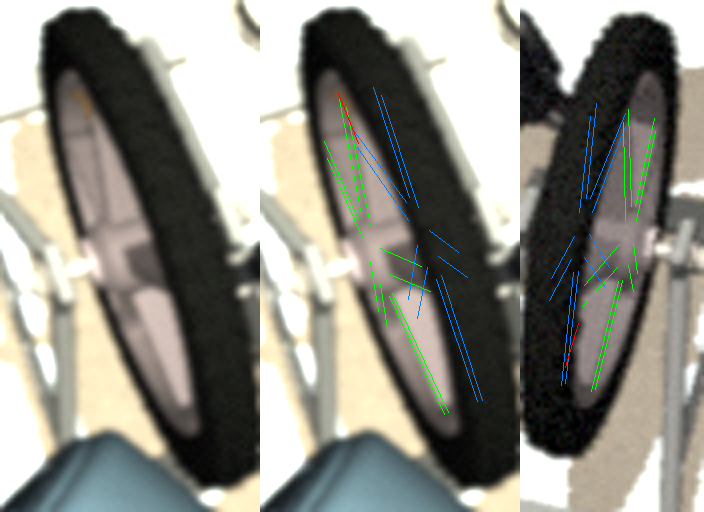

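The wheel is turning: the brass has moved to (85,102) in the left panel, and the overlay at 4.75 roughly fits. I'll continue the stroke.

move_arm(
  plan=[0.09,0.03,0.07,0,0,0,0.19,0.07,0.14,0,0,0,0.28,0.1,0.19,0,0,0,0.4,0.14,0.24,0,0,0,0.51,0.18,0.26,0,0,0,0.62,0.21,0.28,0,0,0,0.74,0.25,0.28,0,0,0,0.85,0.29,0.28,0,0,0,0.94,0.33,0.26,0,0,0,1.02,0.35,0.26,0,0,0],
)

```text
time_s: 5.8
eef_pos: [0.5305, -0.0605, 0.2366]
eef_rot: [-0.49, 0.859, 0.109, -0.1]
wrist_force: [-2.8, -2.1, -0.9]
opening: 0.006
grasp_force: 1.5
```

```bash
python3 st.py; cat > est.py <<'E'
# wheel angle: render spoke model shading-free, match by gradient of edges via chamfer in both views
import sys
from h import *
p=np.load('p2.npy');t,s=pickle.load(open(sys.argv[1]+'.pkl','rb'))
lo,hi=map(float,sys.argv[2:4])
def pts(th,k0):
    P=[]
    for k in range(5):
        a=k*2*np.pi/5;d=np.array([0,np.sin(a),np.cos(a)]);n=np.array([0,np.cos(a),-np.sin(a)])
        for sn in(1,-1):
            u=np.linspace(0,1,25)[:,None];P.append((d*.03+n*sn*.0085+[.016,0,0])*(1-u)+(d*.1+n*sn*.0075+[.0112,0,0])*u)
    return wp(p,th,np.vstack(P))
for c,nm in((t,'top'),(s,'scene')):
    g=cv2.GaussianBlur(c['pixels'].astype(np.float32).mean(2),(0,0),.8)
    G=np.hypot(cv2.Sobel(g,-1,1,0),cv2.Sobel(g,-1,0,1));tyre=(g<36)
    ok=cv2.erode((~tyre).astype(np.uint8),np.ones((3,3)))
    G=np.minimum(G,40)*ok
    R_=[]
    for th in np.arange(lo,hi,.02):
        q=proj(c,pts(th,0)).astype(np.float32)
        R_.append((cv2.remap(G,q[None,:,0],q[None,:,1],1).mean(),th))
    R_.sort(reverse=True);print(nm,[(round(float(a),2),round(b,2)) for a,b in R_[:5]])
E
python3 est.py l1 4.4 5.1
python3 look.py l2 5.65; python3 est.py l2 5.3 5.95
```

```text
5.8 [-0.66  0.61  1.33  0.58  2.09  0.7 ] stand [  5.7 -12.9  64.6] z [ 0.87 -0.   -0.5 ] x [-0.04 -1.   -0.07] F stand [-1.1  3.3 -0.9]
top [(31.35, np.float64(4.4)), (31.31, np.float64(4.42)), (31.13, np.float64(4.44)), (31.0, np.float64(4.46)), (30.82, np.float64(4.52))]
scene [(31.34, np.float64(4.52)), (30.98, np.float64(4.54)), (30.8, np.float64(4.5)), (30.39, np.float64(4.48)), (30.07, np.float64(4.56))]
top [(30.8, np.float64(5.36)), (30.79, np.float64(5.34)), (30.77, np.float64(5.46)), (30.75, np.float64(5.32)), (30.7, np.float64(5.44))]
scene [(31.69, np.float64(5.3)), (31.52, np.float64(5.32)), (31.25, np.float64(5.34)), (31.12, np.float64(5.36)), (31.06, np.float64(5.38))]
```

View pics/l2.png

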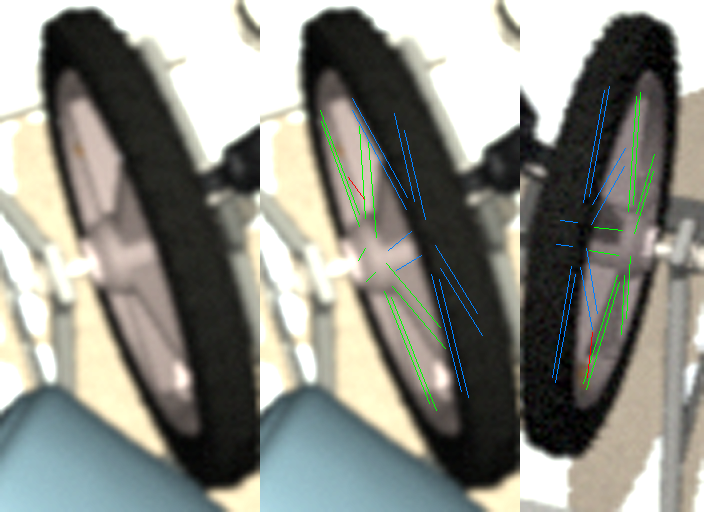

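Brass is now at (80,150) in panel 1, above where the 5.65 overlay puts it, so the true angle is a little less. I'll compute it from the brass and from the spoke edges with the saturation cap removed.

```bash
sed -i 's/np.minimum(G,40)/np.minimum(G,150)/' est.py
cat >> est.py <<'E'
for c,nm,b in((t,'top',(290,345,180,290)),(s,'scene',(238,278,118,235))):
    im=cv2.GaussianBlur(c['pixels'],(0,0),.6).astype(float);m=(im[...,0]-im[...,2])-.10*im.mean(2)
    m[im.mean(2)>110]=-9
    L=[]
    for v in range(b[2],b[3]):
        for u in range(b[0],b[1]):
            q=onplane(c,[(u,v)],p,0)[0]*1000;r=np.hypot(q[1],q[2])
            if 50<r<112:L.append((round(m[v,u],1),u,v,int(q[1]),int(q[2]),int(r),round(np.arctan2(q[1],-q[2])%6.283,2)))
    L.sort(reverse=True);print(nm,*L[:5],sep='\n ')
E
for n in l1 l2; do python3 est.py $n $([ $n = l1 ] && echo 4.3 5.1 || echo 5.2 5.9); done
```

```text
top [(49.68, np.float64(4.46)), (49.56, np.float64(4.44)), (49.02, np.float64(4.42)), (48.74, np.float64(4.48)), (47.98, np.float64(4.4))]
scene [(39.61, np.float64(4.52)), (38.97, np.float64(4.54)), (38.63, np.float64(4.5)), (38.16, np.float64(4.48)), (37.73, np.float64(4.72))]
top
 (np.float64(20.3), 306, 198, -94, 4, 94, np.float64(4.66))
 (np.float64(18.7), 306, 197, -95, 9, 96, np.float64(4.61))
 (np.float64(17.9), 306, 199, -92, 0, 92, np.float64(4.72))
 (np.float64(17.7), 305, 196, -100, 1, 100, np.float64(4.7))
 (np.float64(16.7), 304, 195, -105, -6, 105, np.float64(4.77))
scene
 (np.float64(3.8), 250, 169, -54, 82, 99, np.float64(3.73))
 (np.float64(3.4), 257, 142, 19, 102, 104, np.float64(2.95))
 (np.float64(2.8), 258, 142, 28, 91, 96, np.float64(2.84))
 (np.float64(2.7), 251, 161, -41, 99, 107, np.float64(3.54))
 (np.float64(2.6), 253, 167, -29, 57, 64, np.float64(3.61))
top [(51.06, np.float64(5.36)), (50.75, np.float64(5.34)), (49.99, np.float64(5.32)), (49.77, np.float64(5.38)), (49.19, np.float64(5.3))]
scene [(45.6, np.float64(5.22)), (45.6, np.float64(5.24)), (45.05, np.float64(5.2)), (44.92, np.float64(5.26)), (44.57, np.float64(5.4))]
top
 (np.float64(16.6), 305, 210, -77, -74, 107, np.float64(5.48))
 (np.float64(16.6), 305, 209, -79, -68, 105, np.float64(5.43))
 (np.float64(12.2), 305, 208, -81, -63, 102, np.float64(5.37))
 (np.float64(10.5), 306, 210, -74, -59, 95, np.float64(5.39))
 (np.float64(10.4), 305, 211, -75, -80, 110, np.float64(5.53))
scene
 (np.float64(21.2), 251, 205, -72, -62, 96, np.float64(5.42))
 (np.float64(18.2), 251, 206, -73, -66, 99, np.float64(5.45))
 (np.float64(17.1), 251, 204, -71, -58, 92, np.float64(5.4))
 (np.float64(16.1), 252, 208, -66, -88, 110, np.float64(5.64))
 (np.float64(15.2), 251, 207, -74, -71, 102, np.float64(5.48))
```

The brass gives 5.43 in both views. I'll push this spoke about 0.25 rad further, back off slightly and withdraw.

move_arm(
  plan=[0.08,0.03,-0.02,0,0,0,0.15,0.05,-0.05,0,0,0,0.22,0.08,-0.08,0,0,0,0.3,0.1,-0.1,0,0,0,0.3,0.1,-0.1,0,0,0,0.18,0.06,-0.08,0,0,0,0.3,-0.3,-0.08,0,0,0,0.42,-0.66,-0.08,0,0,0,0.54,-1.02,-0.08,0,0,0,0.64,-1.26,-0.08,0,0,0],
)

```text
time_s: 7.15
eef_pos: [0.5623, -0.124, 0.2329]
eef_rot: [-0.49, 0.859, 0.109, -0.1]
wrist_force: [-0.5, 0.1, -0.7]
opening: -0.001
grasp_force: 0.0
```

```bash
python3 st.py;python3 look.py l3 5.7; python3 est.py l3 5.4 6.0
```

```text
7.15 [-0.7   0.74  1.13  0.57  2.17  0.71] stand [-64.7 -22.2  60.9] z [ 0.87 -0.   -0.5 ] x [-0.04 -1.   -0.06] F stand [ 0.3  0.5 -0.7]
top [(37.61, np.float64(5.68)), (37.55, np.float64(5.7)), (37.53, np.float64(5.54)), (37.53, np.float64(5.52)), (37.51, np.float64(5.56))]
scene [(42.78, np.float64(5.62)), (42.74, np.float64(5.64)), (41.29, np.float64(5.6)), (40.95, np.float64(5.66)), (40.22, np.float64(5.42))]
top
 (np.float64(15.0), 306, 215, -65, -89, 110, np.float64(5.65))
 (np.float64(11.2), 307, 216, -61, -79, 100, np.float64(5.63))
 (np.float64(10.3), 307, 217, -59, -85, 104, np.float64(5.68))
 (np.float64(8.6), 306, 214, -67, -83, 107, np.float64(5.6))
 (np.float64(8.1), 307, 215, -62, -73, 96, np.float64(5.58))
scene
 (np.float64(29.2), 253, 206, -56, -94, 109, np.float64(5.75))
 (np.float64(21.8), 253, 205, -55, -90, 105, np.float64(5.73))
 (np.float64(19.2), 252, 206, -64, -80, 103, np.float64(5.6))
 (np.float64(17.2), 252, 207, -65, -84, 107, np.float64(5.62))
 (np.float64(14.5), 253, 204, -54, -85, 101, np.float64(5.72))
```

The wheel is at about 5.66 and the top spoke is at about 2.52, so I move back to the left and insert behind it.

move_arm(
  plan=[-0.83,-0.28,-0.2,0,0,0,-1.66,-0.57,-0.5,0,0,0,-1.66,-0.57,-0.62,0,0,0,-1.66,-0.57,-0.62,0,0,0,-1.76,-0.28,-0.62,0,0,0,-1.88,0.06,-0.62,0,0,0,-2.0,0.4,-0.62,0,0,0,-2.11,0.73,-0.62,0,0,0,-2.11,0.73,-0.62,0,0,0],
)

```text
time_s: 8.38
eef_pos: [0.4572, -0.0855, 0.2023]
eef_rot: [-0.489, 0.859, 0.11, -0.1]
wrist_force: [-0.5, -0.4, -0.5]
opening: -0.003
grasp_force: 0.0
```

```bash
python3 st.py
```

```text
8.375 [-0.76  0.56  1.49  0.46  2.04  0.55] stand [ 5.9 64.6 30.3] z [ 0.87 -0.   -0.5 ] x [-0.04 -1.   -0.06] F stand [-0.2  0.6 -0.5]
```

move_arm(
  plan=[0.08,0.03,0.05,0,0,0,0.15,0.05,0.11,0,0,0,0.23,0.08,0.19,0,0,0,0.28,0.1,0.26,0,0,0,0.36,0.12,0.33,0,0,0,0.45,0.15,0.43,0,0,0,0.54,0.19,0.5,0,0,0,0.63,0.22,0.57,0,0,0,0.72,0.25,0.61,0,0,0,0.72,0.25,0.61,0,0,0],
)

```text
time_s: 9.62
eef_pos: [0.4939, -0.0757, 0.232]
eef_rot: [-0.488, 0.86, 0.109, -0.099]
wrist_force: [2.4, -7.2, -1.4]
opening: -0.001
grasp_force: 3.6
```

```bash
python3 st.py;python3 look.py l4 6.1; python3 est.py l4 5.8 6.4
```

```text
9.625 [-0.71  0.57  1.4   0.53  2.08  0.64] stand [ 3.2 26.7 60. ] z [ 0.86 -0.01 -0.5 ] x [-0.04 -1.   -0.06] F stand [-7.6  0.1 -1.4]
top [(47.65, np.float64(5.92)), (47.63, np.float64(5.9)), (47.26, np.float64(6.34)), (46.97, np.float64(6.32)), (46.76, np.float64(6.36))]
scene [(35.09, np.float64(5.96)), (34.99, np.float64(5.8)), (34.98, np.float64(5.94)), (34.83, np.float64(5.92)), (34.69, np.float64(5.98))]
top
 (np.float64(10.3), 309, 225, -38, -102, 109, np.float64(5.92))
 (np.float64(6.8), 310, 226, -33, -93, 99, np.float64(5.93))
 (np.float64(6.3), 310, 225, -35, -87, 94, np.float64(5.89))
 (np.float64(5.9), 309, 224, -40, -96, 104, np.float64(5.89))
 (np.float64(5.8), 310, 227, -31, -99, 104, np.float64(5.97))
scene
 (np.float64(8.8), 256, 199, -23, -106, 109, np.float64(6.07))
 (np.float64(8.6), 255, 201, -34, -101, 106, np.float64(5.96))
 (np.float64(6.3), 255, 200, -33, -96, 102, np.float64(5.95))
 (np.float64(5.9), 255, 202, -34, -105, 110, np.float64(5.96))
 (np.float64(3.1), 250, 182, -63, 37, 74, np.float64(4.18))
```

View pics/l4.png

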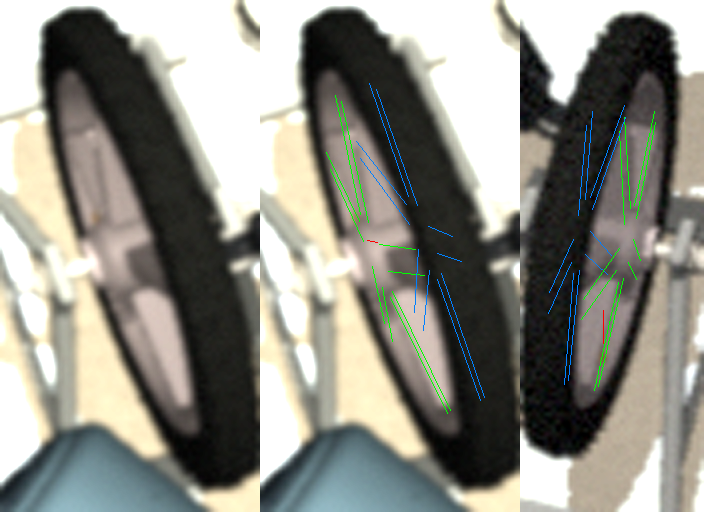

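The brass and the edges put the wheel at about 5.94. An axial force of 7.6 N on the tool is unexpected, though. Before pushing on, I check whether the stand moved.

```bash
python3 - <<'E'
from h import *
t0=pickle.load(open('top.pkl','rb'));s0=pickle.load(open('scene.pkl','rb'))
for n in('l1','l2','l3','l4'):
    t,s=pickle.load(open(n+'.pkl','rb'))
    for a,b,(u0,u1,v0,v1),nm in((t0,t,(255,296,190,260),'top far tubes'),(t0,t,(290,335,168,200),'top tyre top'),(s0,s,(205,290,226,262),'scene rail'),(s0,s,(262,312,160,250),'scene far tubes'),(s0,s,(232,282,108,135),'scene tyre')):
        A,B=[cv2.cvtColor(x['pixels'],7)[v0:v1,u0:u1].astype(np.float32) for x in(a,b)]
        W=np.eye(2,3,dtype=np.float32)
        try:cc,W=cv2.findTransformECC(A,B,W,cv2.MOTION_TRANSLATION);print(n,nm,W[:,2].round(2),round(cc,3))
        except cv2.error as e:print(n,nm,'fail')
E
```

```text
l1 top far tubes [0.01 0.01] 1.0
l1 top tyre top [0.03 0.07] 1.0
l1 scene rail [0.01 0.01] 1.0
l1 scene far tubes [ 0.02 -0.  ] 0.999
l1 scene tyre [ 1.   -0.25] 0.691
l2 top far tubes [0.01 0.01] 1.0
l2 top tyre top [0.05 0.06] 0.999
l2 scene rail [-0.01 -0.01] 1.0
l2 scene far tubes [ 0.04 -0.03] 0.995
l2 scene tyre [ 0.28 -0.21] 0.974
l3 top far tubes [0.02 0.01] 1.0
l3 top tyre top [0.01 0.05] 1.0
l3 scene rail [0.01 0.01] 1.0
l3 scene far tubes [-0.03  0.01] 0.996
l3 scene tyre [ 0.14 -0.13] 0.991
l4 top far tubes [0.03 0.01] 0.999
l4 top tyre top [0.01 0.03] 0.999
l4 scene rail [-0. -0.] 1.0
l4 scene far tubes [ 0.02 -0.02] 0.999
l4 scene tyre [ 1.06 -0.4 ] 0.765
```

```bash
python3 - <<'E'
from h import *
from bench import ctrl
p=np.load('p2.npy');o=ctrl.get_obs();O,A=stand(p)
t,s=pickle.load(open('l4.pkl','rb'))
P=np.array([[3,27,232],[-13,27,241],[-13,38,241],[14,27,245],[-40,27,257],[0,0,172],[-13,27,172+104],[13,27,172+104]])/1000@A.T+O
print(((proj(t,P)-[285,172])*4).round(),'\n',((proj(s,P)-[236,112])*4).round())
print(np.round(o['wrist_force'],1),np.round(o['torque'],2), o['eef_pos'],o['opening'])
# force line of action relative to tcp (wrist sensor ref unknown)
E
```

```text
[[164. 277.]
 [193. 266.]
 [200. 284.]
 [150. 281.]
 [242. 246.]
 [137. 245.]
 [204. 259.]
 [161. 275.]] 
 [[ 93. 154.]
 [ 70. 141.]
 [ 74. 128.]
 [109. 144.]
 [ 29. 118.]
 [ 82. 238.]
 [ 67. 106.]
 [106. 113.]]
[ 2.7 -6.6 -1.5] [-1.23 -0.47 -0.21] [ 0.4938826  -0.07569529  0.23203681] -0.003321822727388398
```

move_arm(
  plan=[-0.06,-0.02,-0.04,0,0,0,-0.06,-0.02,-0.04,0,0,0],
)

```text
time_s: 9.98
eef_pos: [0.4907, -0.0767, 0.2307]
eef_rot: [-0.489, 0.86, 0.109, -0.099]
wrist_force: [1.9, -6.6, 0.9]
opening: 0.002
grasp_force: 3.5
```

```bash
python3 st.py
```

```text
9.975 [-0.72  0.57  1.41  0.52  2.08  0.63] stand [ 3.3 30.  58.7] z [ 0.86 -0.01 -0.5 ] x [-0.04 -1.   -0.06] F stand [-6.9  0.3  0.9]
```

Backing off slightly in y left the axial force unchanged, so something is bearing on the tool along the axle. I'll withdraw the finger straight out a little at a time, and recheck the mid-plane estimate numerically.

move_arm(
  plan=[0.03,-0.08,0,0,0,0,0.06,-0.17,0,0,0,0,0.06,-0.17,0,0,0,0],
)

```text
time_s: 10.35
eef_pos: [0.4928, -0.0841, 0.2301]
eef_rot: [-0.49, 0.859, 0.109, -0.1]
wrist_force: [0.4, 0.2, -0.2]
opening: -0.004
grasp_force: 0.0
```

```bash
python3 st.py; python3 -c "
from bench import ctrl;o=ctrl.get_obs();print(o['wrist_force'],o['torque'])"
python3 - <<'E'
from h import *
t=pickle.load(open('top.pkl','rb'));s=pickle.load(open('scene.pkl','rb'));p=np.load('p2.npy')
a=np.linspace(0,2*np.pi,400)
def ring(r,x):return np.c_[np.full_like(a,x),r*np.sin(a),r*np.cos(a)]
T=np.vstack([ring(.1545,.011),ring(.1545,-.011),ring(.146,.0185),ring(.146,-.0185)])
for c,nm,rows,(u0,u1) in((t,'top',(190,210,230,250,270,285),(288,358)),(s,'scene',(125,140,160,180,200,215),(228,282))):
    h=cv2.convexHull(proj(c,wp(p,0,T)).astype(np.float32))
    z=np.zeros((420*8,560*8),np.uint8);cv2.fillConvexPoly(z,((h[:,0]+.5)*8).astype(np.int32),1)
    for v in rows:
        m=np.where(z[v*8+4])[0]/8-.5;d=np.where(c['pixels'][v,u0:u1].max(1)<50)[0]+u0
        print(nm,v,'model',m[0].round(1),m[-1].round(1),'obs',d[0],d[-1])
E
```

```text
10.35 [-0.72  0.58  1.39  0.52  2.09  0.63] stand [-4.3 30.4 58.1] z [ 0.87 -0.   -0.5 ] x [-0.04 -1.   -0.07] F stand [ 0.  -0.4 -0.2]
[ 0.3928899   0.16681428 -0.24181929] [-0.41496245 -0.07619039 -0.06137119]
top 190 model 291.5 322.2 obs 295 323
top 210 model 295.5 332.5 obs 298 332
top 230 model 301.8 340.6 obs 304 341
top 250 model 309.2 347.1 obs 299 346
top 270 model 318.2 351.4 obs 320 348
top 285 model 326.9 351.0 obs 327 349
scene 125 model 251.1 274.5 obs 254 274
scene 140 model 245.5 274.8 obs 247 274
scene 160 model 240.4 272.8 obs 241 272
scene 180 model 236.9 269.2 obs 238 277
scene 200 model 235.1 264.5 obs 236 263
scene 215 model 235.9 259.2 obs 236 277
```

At x = −4 the tool is free. So at y = 27, z = 60 the tip was bearing on the spoke's near face; it was inserted too shallowly and slid over the spoke. I'll back out, go lower and further left into the window, and insert deeper in small steps while watching the force.

move_arm(
  plan=[0.13,-0.38,0,0,0,0,0.26,-0.76,0,0,0,0,0.11,-0.81,-0.26,0,0,0,-0.04,-0.86,-0.52,0,0,0,-0.04,-0.86,-0.52,0,0,0,-0.17,-0.48,-0.52,0,0,0,-0.3,-0.1,-0.52,0,0,0,-0.33,-0.01,-0.52,0,0,0,-0.36,0.08,-0.52,0,0,0,-0.36,0.08,-0.52,0,0,0],
)

```text
time_s: 11.6
eef_pos: [0.4748, -0.08, 0.2043]
eef_rot: [-0.49, 0.859, 0.109, -0.1]
wrist_force: [-0.4, -0.8, 0.4]
opening: -0.001
grasp_force: 0.0
```

```bash
python3 st.py
```

```text
11.6 [-0.74  0.58  1.45  0.49  2.04  0.58] stand [ 5.4 46.1 32.3] z [ 0.87 -0.   -0.5 ] x [-0.04 -1.   -0.06] F stand [-0.7  0.6  0.4]
```

move_arm(
  plan=[-0.03,0.09,0,0,0,0,-0.06,0.18,0,0,0,0,-0.06,0.18,0,0,0,0],
)

```text
time_s: 11.98
eef_pos: [0.4715, -0.0706, 0.2042]
eef_rot: [-0.49, 0.859, 0.109, -0.1]
wrist_force: [-0.2, 0.2, 0.3]
opening: 0.001
grasp_force: 0.0
```

```bash
python3 st.py
```

```text
11.975 [-0.73  0.57  1.48  0.49  2.03  0.59] stand [15.4 46.1 32.2] z [ 0.87 -0.   -0.5 ] x [-0.04 -1.   -0.07] F stand [0.3 0.2 0.3]
```

move_arm(
  plan=[0.08,0.03,0.04,0,0,0,0.15,0.05,0.08,0,0,0,0.2,0.07,0.12,0,0,0,0.25,0.08,0.16,0,0,0,0.3,0.1,0.19,0,0,0,0.34,0.12,0.22,0,0,0,0.34,0.12,0.22,0,0,0],
)

```text
time_s: 12.85
eef_pos: [0.4891, -0.0648, 0.2156]
eef_rot: [-0.49, 0.859, 0.109, -0.1]
wrist_force: [-0.2, -0.1, -0.2]
opening: -0.002
grasp_force: 0.6
```

```bash
python3 st.py; python3 look.py l5 6.0; python3 est.py l5 5.8 6.4
```

```text
12.85 [-0.71  0.57  1.44  0.52  2.05  0.62] stand [15.1 27.6 43.6] z [ 0.87 -0.   -0.5 ] x [-0.04 -1.   -0.06] F stand [-0.1  0.3 -0.2]
top [(46.89, np.float64(6.2)), (46.27, np.float64(6.18)), (45.92, np.float64(6.16)), (45.88, np.float64(5.96)), (45.72, np.float64(5.98))]
scene [(43.57, np.float64(6.1)), (43.2, np.float64(6.12)), (42.88, np.float64(6.08)), (42.6, np.float64(6.14)), (42.2, np.float64(6.06))]
top
 (np.float64(5.0), 327, 253, 52, 0, 52, np.float64(1.56))
 (np.float64(5.0), 312, 212, -54, 11, 56, np.float64(4.51))
 (np.float64(4.9), 329, 258, 65, 0, 65, np.float64(1.57))
 (np.float64(4.9), 328, 261, 71, -28, 76, np.float64(1.19))
 (np.float64(4.9), 327, 255, 56, -10, 57, np.float64(1.38))
scene
 (np.float64(5.7), 257, 196, -11, -107, 108, np.float64(6.18))
 (np.float64(5.4), 257, 195, -10, -103, 103, np.float64(6.18))
 (np.float64(3.4), 257, 153, 14, 63, 65, np.float64(2.93))
 (np.float64(3.3), 258, 193, 0, -109, 109, np.float64(0.0))
 (np.float64(3.2), 252, 170, -39, 58, 70, np.float64(3.74))
```

move_arm(
  plan=[0.04,0.01,0.01,0,0,0,0.08,0.03,0.02,0,0,0,0.11,0.04,0.03,0,0,0,0.11,0.04,0.03,0,0,0],
)

```text
time_s: 13.45
eef_pos: [0.4945, -0.0629, 0.2167]
eef_rot: [-0.49, 0.859, 0.109, -0.1]
wrist_force: [-1.1, -1.6, -0.7]
opening: -0.0
grasp_force: 0.9
```

```bash
python3 st.py; python3 look.py l6 6.2; python3 est.py l6 5.9 6.6
sed -i 's/<34)/<TH)/; s/^T=np/TH=int(__import__("sys").argv[1])\nT=np/' fit.py; for k in 28 45 55; do python3 fit.py $k | sed -n 4p; done
```

```text
13.45 [-0.7   0.58  1.43  0.53  2.05  0.63] stand [15.1 21.9 44.7] z [ 0.87 -0.   -0.5 ] x [-0.04 -1.   -0.06] F stand [-1.2  1.5 -0.7]
top [(46.6, np.float64(5.98)), (46.49, np.float64(6.02)), (46.37, np.float64(6.24)), (46.28, np.float64(6.22)), (46.13, np.float64(6.0))]
scene [(45.32, np.float64(6.24)), (45.29, np.float64(6.22)), (44.66, np.float64(6.2)), (44.65, np.float64(6.26)), (43.57, np.float64(6.06))]
top
 (np.float64(5.6), 309, 210, -66, -17, 68, np.float64(4.97))
 (np.float64(5.3), 310, 217, -51, -41, 65, np.float64(5.39))
 (np.float64(5.1), 324, 253, 48, -40, 63, np.float64(0.88))
 (np.float64(5.1), 313, 232, -14, -82, 83, np.float64(6.11))
 (np.float64(5.1), 312, 232, -16, -97, 99, np.float64(6.11))
scene
 (np.float64(6.5), 258, 193, 0, -109, 109, np.float64(0.0))
 (np.float64(6.2), 258, 192, 1, -104, 104, np.float64(0.01))
 (np.float64(3.1), 258, 191, 1, -100, 100, np.float64(0.02))
 (np.float64(2.7), 255, 162, -8, 53, 54, np.float64(3.3))
 (np.float64(2.3), 257, 195, -10, -103, 103, np.float64(6.18))
[ 0.5212 -0.0692  1.9128] 0.20467318852164962
[ 0.5186 -0.0713  1.8853] 0.1631426286919263
[ 0.5156 -0.0692  1.8342] 0.2749719455595586
```

```bash
python3 - <<'E'
import numpy as np;np.save('p2.npy',[.5190,-.0708,1.887])
E
python3 st.py; python3 est.py l6 6.05 6.6
cat > joint.py <<'E'
import sys
from h import *
from scipy.optimize import minimize
t,s=pickle.load(open(sys.argv[1]+'.pkl','rb'));lo,hi=map(float,sys.argv[2:4])
u=np.linspace(0,1,25)[:,None];P=[]
for k in range(5):
    a=k*2*np.pi/5;d=np.array([0,np.sin(a),np.cos(a)]);n=np.array([0,np.cos(a),-np.sin(a)])
    for sn in(1,-1):P.append((d*.03+n*sn*.0085+[.016,0,0])*(1-u)+(d*.1+n*sn*.0075+[.0112,0,0])*u)
P=np.vstack(P);Gs=[]
for c in(t,s):
    g=cv2.GaussianBlur(c['pixels'].astype(np.float32).mean(2),(0,0),.8)
    G=np.hypot(cv2.Sobel(g,-1,1,0),cv2.Sobel(g,-1,0,1));ok=cv2.erode((g>=36).astype(np.uint8),np.ones((3,3)))
    Gs.append((c,np.minimum(G,150)*ok))
def f(x):
    e=0
    for c,G in Gs:
        q=proj(c,wp(x[:3],x[3],P)).astype(np.float32);e-=cv2.remap(G,q[None,:,0],q[None,:,1],1).mean()
    return e+ ((x[0]-.519)/.002)**2+((x[1]+.0708)/.002)**2+((x[2]-1.887)/.015)**2
B=min((minimize(f,[.519,-.0708,1.887,th],method='Nelder-Mead',options=dict(initial_simplex=np.array([.519,-.0708,1.887,th])+np.vstack([np.zeros(4),np.diag([.002,.002,.01,.03])]))) for th in np.arange(lo,hi,.04)),key=lambda r:r.fun)
print(sys.argv[1],B.x.round(4),round(B.fun,2))
E
python3 joint.py l1 4.4 4.9;python3 joint.py l3 5.45 5.9; python3 joint.py l5 5.9 6.4; python3 joint.py l6 6.0 6.5
```

```text
13.55 [-0.7   0.58  1.43  0.53  2.05  0.63] stand [15.2 20.9 44.8] z [ 0.87  0.01 -0.5 ] x [-0.03 -1.   -0.06] F stand [-0.7  1.  -0.6]
top [(47.62, np.float64(6.25)), (47.06, np.float64(6.27)), (46.62, np.float64(6.23)), (44.68, np.float64(6.47)), (44.63, np.float64(6.05))]
scene [(45.24, np.float64(6.25)), (45.12, np.float64(6.27)), (44.7, np.float64(6.23)), (44.6, np.float64(6.29)), (43.75, np.float64(6.21))]
top
 (np.float64(5.6), 309, 210, -68, -25, 73, np.float64(5.07))
 (np.float64(5.3), 310, 217, -53, -47, 71, np.float64(5.44))
 (np.float64(5.1), 324, 253, 47, -38, 61, np.float64(0.89))
 (np.float64(5.1), 313, 232, -16, -85, 87, np.float64(6.09))
 (np.float64(5.1), 312, 232, -18, -101, 103, np.float64(6.1))
scene
 (np.float64(6.5), 258, 193, 0, -110, 110, np.float64(0.0))
 (np.float64(6.2), 258, 192, 0, -106, 106, np.float64(0.01))
 (np.float64(3.1), 258, 191, 1, -101, 101, np.float64(0.01))
 (np.float64(2.7), 255, 162, -8, 51, 52, np.float64(3.31))
 (np.float64(2.4), 265, 132, 96, 55, 111, np.float64(2.09))
l1 [ 0.516  -0.0697  1.8876  4.9316] -88.28
l3 [ 0.5183 -0.0699  1.8839  5.6475] -84.27
l5 [ 0.5174 -0.0697  1.8889  6.2276] -93.82
l6 [ 0.518  -0.0698  1.8888  6.2646] -97.47
```

Both views now give about 6.255, so about 0.025 rad is left. I nudge 1.2 mm more, back off and withdraw.

move_arm(
  plan=[0.01,0,0,0,0,0,0.024,0.008,0,0,0,0,0.024,0.008,0,0,0,0,-0.08,-0.03,0,0,0,0,-0.16,-0.06,0,0,0,0,-0.04,-0.42,0,0,0,0,0.1,-0.84,0,0,0,0,0.24,-1.28,0,0,0,0,0.42,-1.8,0,0,0,0,0.42,-1.8,0,0,0,0],
)

```text
time_s: 14.8
eef_pos: [0.5155, -0.1543, 0.2164]
eef_rot: [-0.49, 0.86, 0.108, -0.099]
wrist_force: [0.3, 0.6, -0.8]
opening: -0.002
grasp_force: 0.0
```

```bash
python3 st.py; python3 look.py l7 6.283; python3 est.py l7 6.05 6.6 | sed -n '1,3p;8,11p';python3 joint.py l7 6.0 6.5
```

```text
14.8 [-0.78  0.71  1.22  0.49  2.15  0.61] stand [-78.2  29.3  44.4] z [ 0.87  0.01 -0.5 ] x [-0.03 -1.   -0.06] F stand [ 0.5 -0.5 -0.8]
top [(42.94, np.float64(6.27)), (41.41, np.float64(6.29)), (40.66, np.float64(6.05)), (40.62, np.float64(6.25)), (39.03, np.float64(6.23))]
scene [(43.87, np.float64(6.25)), (43.57, np.float64(6.27)), (43.55, np.float64(6.23)), (43.09, np.float64(6.29)), (42.74, np.float64(6.21))]
top
 (np.float64(4.8), 326, 258, 61, -36, 71, np.float64(1.04))
scene
 (np.float64(7.7), 258, 193, 0, -110, 110, np.float64(0.0))
 (np.float64(5.5), 258, 192, 0, -106, 106, np.float64(0.01))
l7 [ 0.5182 -0.0698  1.8882  6.2731] -90.38
```

View pics/l7.png

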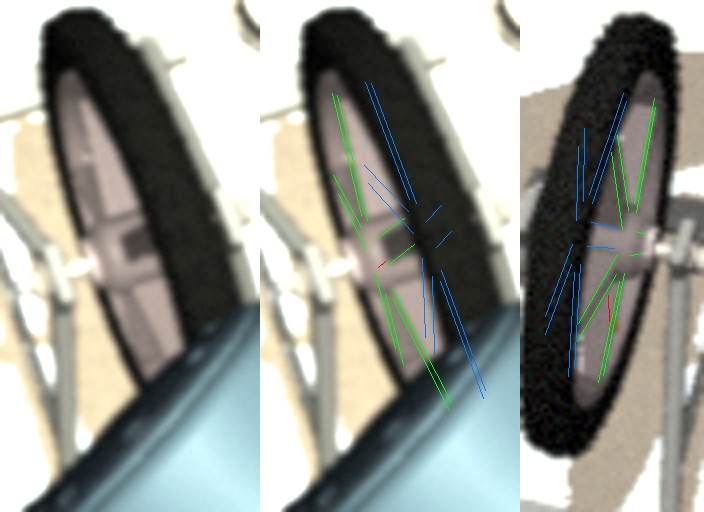

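The overlay at 6.283 lies on the spoke edges in both views: the +z spoke at (335–365, 95–215) in panel 2, and the brass near (610,330) in the scene view. The estimate is 6.27. Now I take the hand well away.

move_arm(
  plan=[0.25,-0.75,0.1,0,0,0,0.5,-1.5,0.3,0,0,0,0.7,-2.2,0.8,0,0,0,0.8,-2.8,1.4,0,0,0,0.8,-2.8,1.4,0,0,0,0.8,-2.8,1.4,0,0,0],
)

```text
time_s: 15.65
eef_pos: [0.5551, -0.2917, 0.2859]
eef_rot: [-0.49, 0.859, 0.109, -0.1]
wrist_force: [0.6, -0.2, -0.8]
opening: 0.002
grasp_force: 0.0
```

```bash
python3 st.py; python3 look.py l8 6.283; python3 joint.py l8 6.0 6.5; python3 est.py l8 6.1 6.5 | grep -E 'top \[|scene \['; python3 -c "
from bench import ctrl;o=ctrl.get_obs();print(o['wrist_force'].round(1) if hasattr(o['wrist_force'],'round') else o['wrist_force'],max(abs(x) for x in o['dq']))"
```

```text
15.65 [-0.86  0.92  0.72  0.53  2.44  0.7 ] stand [-221.2   34.3  113.9] z [ 0.87  0.01 -0.5 ] x [-0.03 -1.   -0.07] F stand [-0.4 -0.5 -0.8]
l8 [ 0.518  -0.0699  1.8871  6.2902] -85.46
top [(39.56, np.float64(6.28)), (39.14, np.float64(6.3)), (38.25, np.float64(6.26)), (37.48, np.float64(6.24)), (36.95, np.float64(6.32))]
scene [(43.09, np.float64(6.26)), (43.07, np.float64(6.24)), (42.67, np.float64(6.28)), (42.44, np.float64(6.22)), (42.2, np.float64(6.3))]
[ 0.3 -0.1 -0.2] 0.005583518422079792
```

The wheel reads about 6.27–6.29, within about 1° of the target, and the hand is clear.

```bash
python3 -c "
from bench import ctrl;print(ctrl.hand_in())"
```

```text
the job is handed in; nothing more can be done
None
```

I pushed the wheel round by two spokes until the valve was at the bottom with its stem pointing up (estimated within about 1° from the cameras), took the hand away and handed the job in. On the second push the fingertip was too shallow and slid onto a spoke's face at about 8 N, so I re-inserted it deeper; the camera checks up to that point showed the stand had not moved.

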